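# Latch the parcel case

### The arm

A 7-joint arm with a two-finger parallel gripper is mounted at the origin on the work surface. World frame = base frame: x ahead of the robot, y to its left, z up, the work surface at z = 0. Lengths are in mm, angles in rad, forces in N, time in s.
With the tool pointing down it reaches from about 400 to 875 mm from the base axis. Payload 4.4 kg.
Tool frame: the origin (TCP) lies at the very end of the fingers, on their centre line; the grasp point (between the pads) lies 19 mm behind it; z points along the fingers, y is the direction in which the jaws open and shut (so a half turn about z gives the same grasp; the last joint's range is limited). The gripper opens to 85 mm and grips with 20 to 120 N. Pads are 22 mm wide; open, the fingers measure 114 mm over their backs; the gripper's body (76 mm by 85 mm) begins 54 mm behind the grasp point. The pads swing forward as they close: fully open they stand 13 mm farther back than shut.
Start: joints at [1.229, 0.628, 0.038, 1.517, -0.027, 0.996, -0.02], TCP at [177.033, -625.441, 231.313] pointing down, gripper open.
Joint ranges: [-3.06, 3.06], [-0.37, 2.12], [-1.25, 1.32], [0.18, 2.47], [-1.1, 4.24], [0.23, 1.98], [-2.94, 2.94]. Speed limits (rad/s): [2.57, 2.57, 3.14, 3.14, 3.14, 3.14, 3.14].

### API

Orientations are given as [roll, pitch, yaw] about the fixed x, y, z axes, in that order (R = Rz(yaw) Ry(pitch) Rx(roll)).
In Python, from cell import ctrl gives the robot as it stands.
- The arm moves only by the shell command python3 -m pendant 'ROWS'. ROWS is JSON, a list of rows, each a list of 7 numbers: the shift along the world's x, y, z in m, then the turn, a rotation vector about the world's x, y, z in rad, then the opening, from -1 (shut) to 1 (fully open). A call has 1 to 8 rows; each row is the pose to reach, as a shift and turn from the pose commanded when the call began; what a row does not reach only later rows make up. A row lasts 1/10 s, in which the tool goes at most 50 mm and 8.59 degrees, less where a joint would pass 70% of its speed; a pose out of reach is approached as far as the arm can. A call with a gripper value outside its range is refused whole. The fingers move at their own pace and stop on an object; the grip force is fixed at half the most. Time passes only in rows, so rows that repeat a pose let the fingers close. It gives the time, the measured TCP pose, the force and the opening at its end, in the units of the state.
- ctrl.read_state(): the state, without advancing time (a new reading comes with each control period).
- ctrl.get_image(name): name is "scene" or "side" or "wrist"; returns the picture (400x640x3 uint8, blue, green, red); there is no depth.
- ctrl.get_calibration(name): a dict with "fx", "fy", "cx", "cy" (pixels), "dist_coeffs" ([k1, k2, p1, p2, k3] as OpenCV has them; the pictures are not rectified), "R" (3x3) and "t" (3): a world point X has camera coordinates R X + t. Camera axes: x right, y down, z forward; pixel columns grow to the right and rows downward; lengths in mm; the calibration is good to about 2 mm. A picture is of the moment at which its call begins: read the wrist's pose just before it. get_calibration takes no time and is no camera call; for the wrist camera it gives the pose at the moment of the call.
- ctrl.finish_job(): hands the job in, once; it reports no verdict.
The state is a dict: "clock": time; "qpos": joint angles; "qd": joint speeds; "tau": joint torques, N m; "eef_pos": TCP position; "tool_rot": TCP orientation; "force": force on the tool from outside, world axes, zero at the start; "torque": the same for the moment, N m; "width": finger opening in mm.
Only numpy, scipy, OpenCV 4.12 (cv2) and the standard library are available. Lean on these libraries where they do the work, as an engineer would, in place of code of your own. Each camera call takes 0.05 s, during which the arm holds its last target. There are 200 camera calls.

### The job

Close the grey parcel case on the counter: slide its lid along until it meets the rubber seal, then swing the latch lever a quarter turn clockwise, as far as it goes, so that its cam hooks the lid's post and draws the lid tight against the fixed deck. Leave the lid held by the latch alone, and leave the other things where they are.

Things in the scene. Friction and masses are not known exactly. Their poses are not given: they have to be found in the camera images.
- case: Grey steel case fixed to the counter, 224 mm (x) by 300 mm (y); origin at the centre of its underside on the counter. Its y axis runs along the lid's slide, the way the lid closes; z up; x across, away from the robot at yaw 0. Side walls with lips over the lid reach 78 mm height; a fixed deck covers its last 100 mm in y, top at 70 mm (lip height 78 mm).
- frame_edge (a point): Middle of the upper edge of the fixed deck that the lid closes against, 70 mm above the counter; axes as the case.
- seal_face (a point): Middle of the free face of the black rubber seal, 150 mm wide, that stands 7 mm out of the deck's edge towards the lid, 65 mm above the counter; axes as the case. It is sprung: about 3 N at first touch, 8 N when pressed flush with the deck's edge; it pushes the lid back several mm when the lid is let go unlatched.
- latch_pivot (a point): On the latch's upright turning axis, at the deck's surface, 30 mm beyond frame_edge in case y; axes as the case.
- latch (a joint): Latch angle, rad, clockwise from above positive, stops at -0.3 and 1.6; starts -0.3 to 0. At 0 the lever points along case -x (open), at 1.57 along case +y (locked). Turning needs about 2 N at the lever's end when empty, 4 to 8 N when drawing. Beyond about 1.3 the lid is held tight and the latch stays by itself.
- hook_tip (a point): Tip of the curved steel hook (cam, 10 mm thick, 85 mm above the counter), opposite the lever, turning with it, 63 mm from the axis. Latch below 0.05: it leaves the post's way free. Turned clockwise it passes behind the post, if lid_edge is within about 10 mm of frame_edge, and draws it in. Turned too early it blocks the lid.
- lever_end (a point): Middle of the steel lever near its end, 96 mm from the axis, 100 mm above the counter. The lever is 14 mm wide, 93 to 107 mm above the counter; a round black grip 20 mm across at the end stands up to 121 mm height. Its -x axis points outwards along the lever, z up; closing moves it along its own +y.
- lid_bar (a point): Centre of the upright steel bar across the sliding plywood lid, 85 mm above the counter: 120 mm long (x), 12 mm thick (y), 70 to 100 mm height. Axes as the lid: y the way it closes. The lid is 210 x 200 x 10 mm, 0.45 kg, runs under the lips of the case and starts 30 to 80 mm open; it slides with a few newtons.
- lid_edge (a point): Middle of the upper edge of the lid that meets frame_edge, 160 mm from lid_bar in lid y. The two points coincide to about 1 mm when the lid is latched tight.
- lid_post (a point): Middle of the upright steel post on the lid, 14 mm across, 70 to 94 mm height, 8 mm behind lid_edge: the hook takes hold of it.
- lid: The sliding lid; origin at the centre of its underside, 60 mm above the counter; y the way it closes, z up.
- carton_mid (a point): Leave alone: brown carton 130 x 100 x 70 mm beyond the case; point at its centre.
- flat_carton_mid (a point): Leave alone: flat brown carton 120 x 90 x 40 mm beside the case, off the lid's open end; point at its centre.
- parcel_a_mid (a point): Leave alone: small carton 100 x 60 x 32 mm lying inside the case, partly or wholly under the lid; point at its centre.
- parcel_b_mid (a point): Leave alone: small white box 60 x 70 x 26 mm lying inside the case, partly or wholly under the lid; point at its centre.
- tape_mid (a point): Leave alone: clear roll of packing tape lying flat, 110 mm across, 48 mm high, beyond the case; point at its centre.
- scanner_mid (a point): Leave alone: grey and black hand scanner 150 mm long, up to 36 mm high, lying off the case's latch end; point at its centre.
- pen_cup_mid (a point): Leave alone: grey cup, 72 mm across, 95 mm high, standing off the case's latch end; point at its centre.

How it is judged (in metres and radians):
On the way:
1. the lid is slid up to the seal (within 12 mm of the deck) while the latch is still open (y of lid_edge in the frame of frame_edge above -0.012 m and value of joint latch below 0.4 rad), for 0.1 s.
At the end, for the whole second after the job is handed in: The latch is turned to beyond 1.3 rad, the lid's edge is drawn to within 3 mm of the deck's edge (6 mm in any direction), and the lid is at rest (value of joint latch above 1.3 rad and y of lid_edge in the frame of frame_edge above -0.003 m and distance between lid_edge and frame_edge below 0.006 m and linear speed of lid below 0.02 m/s); the robot touches nothing.
It fails at once if one of the other things (cartons, parcels, tape roll, scanner, cup) is moved by more than 40 mm (distance of any of carton_mid, flat_carton_mid, parcel_a_mid, parcel_b_mid, tape_mid, scanner_mid, pen_cup_mid from where it was at the start of the episode above 0.04 m).
It also fails if it takes over 48 s, if anything falls off the work surface, if the arm or the gripper's body presses on something with over 40 N, if the wrist force passes 120 N, or if a joint passes its speed limit or range.

## Working session

There is one attempt and no reset: what is moved stays moved. The work goes in short steps, Python scripts to look and compute and a shell command to move; the robot and the scene stay as the last step left them, time stands still between calls to the robot, and variables do not carry over. Pictures are saved under pics/ and viewed, about 8 in all and at most 12, crops included, and the job is handed in when it is done.

```bash
mkdir -p pics; python3 - <<'E'
from cell import ctrl
import cv2
s=ctrl.read_state(); print(s)
for n in("scene","side"):
    cv2.imwrite(f"pics/{n}0.png",ctrl.get_image(n)); print(n,ctrl.get_calibration(n))
E
```

```text
{'clock': 0.0, 'qpos': array([ 1.22918908,  0.62934645,  0.03847461,  1.51836869, -0.02699807,
        0.99629881, -0.02002432]), 'qd': array([-0.00091997,  0.00093286,  0.0010809 , -0.00168762,  0.00036834,
        0.00024186, -0.00067741]), 'tau': array([-1.04970186e-04, -5.63403261e+01,  1.22660704e+00, -1.93439323e+01,
        1.11363948e-02,  1.07405253e-02,  5.50593086e-05]), 'eef_pos': array([ 176.84893245, -624.82932041,  230.38926462]), 'tool_rot': array([-3.13969083e+00,  4.60453590e-05,  2.75757587e-01]), 'force': array([0.10009882, 0.47218488, 0.34849743]), 'torque': array([-0.05714355, -0.01736883, -0.01765921]), 'width': 85.23345504907651}
scene {'fx': 361.77619735253467, 'fy': 361.77619735253467, 'cx': 324.2500606935693, 'cy': 200.04585106884812, 'dist_coeffs': array([0.01707123, 0.        , 0.        , 0.        , 0.        ]), 'R': array([[-0.84339647,  0.53728652, -0.00236466],
       [ 0.43768873,  0.68448861, -0.5830128 ],
       [-0.31162634, -0.49274592, -0.81245953]]), 't': array([ 496.56162227, -243.64333437, 1214.31955233])}
side {'fx': 402.14337928707084, 'fy': 402.14337928707084, 'cx': 324.8227354451948, 'cy': 200.56480367101088, 'dist_coeffs': array([0.01504339, 0.        , 0.        , 0.        , 0.        ]), 'R': array([[-0.98112061, -0.19260554, -0.01747705],
       [-0.11768909,  0.66631503, -0.73632436],
       [ 0.15346537, -0.72036615, -0.67640298]]), 't': array([ 622.85739969,  139.96161132, 1047.94477681])}
```

View pics/scene0.png

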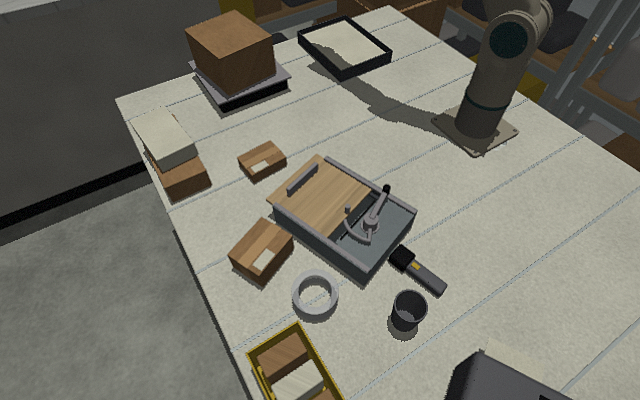

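View pics/side0.png

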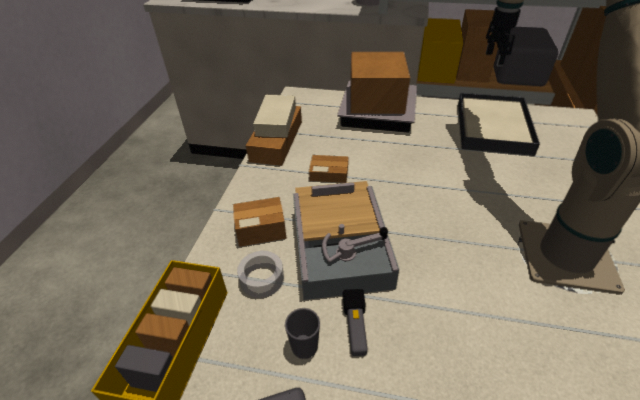

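The case is at about (340,215) in the scene view and (343,240) in the side view. The lid bar is at (303,179) and the black grip at (386,189) in the scene view. I'll zoom in to measure.

```bash
python3 - <<'E'
import cv2,numpy as np
a=cv2.imread("pics/scene0.png")[145:295,255:425]; b=cv2.imread("pics/side0.png")[175:300,280:405]
a=cv2.resize(a,None,fx=4,fy=4,interpolation=cv2.INTER_CUBIC);b=cv2.resize(b,None,fx=4.8,fy=4.8,interpolation=cv2.INTER_CUBIC)
cv2.imwrite("pics/a.png",a);cv2.imwrite("pics/b.png",b)
E
```

```text
(no output)
```

View pics/a.png

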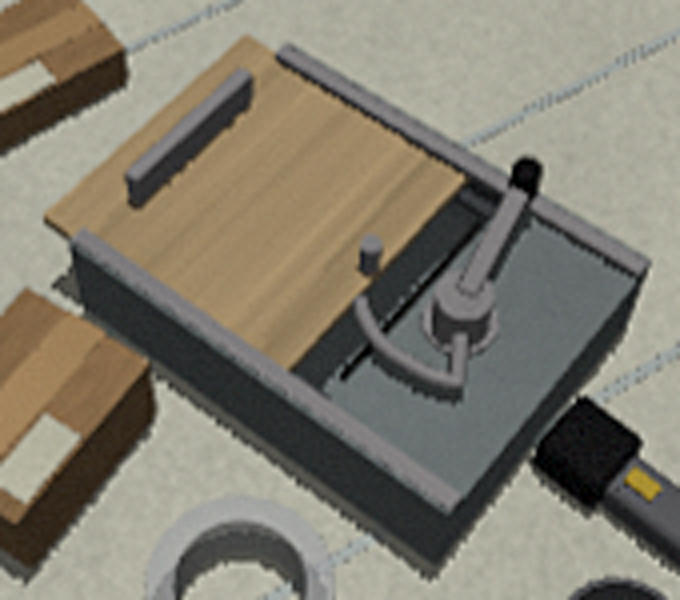

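View pics/b.png

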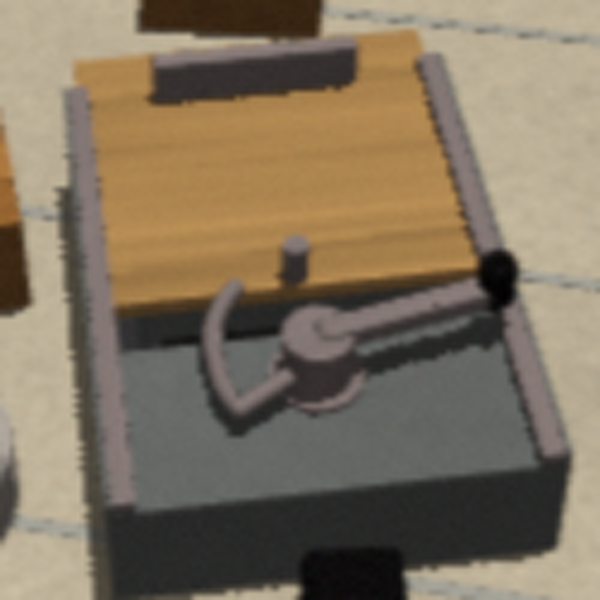

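```bash
cat > h.py <<'E'
from cell import ctrl
import cv2,numpy as np
def ray(n,uv,z):
    c=ctrl.get_calibration(n);K=np.array([[c['fx'],0,c['cx']],[0,c['fy'],c['cy']],[0,0,1]])
    p=cv2.undistortPoints(np.array([[uv]],float),K,c['dist_coeffs'])[0,0]
    R=np.array(c['R']);o=-R.T@c['t'];d=R.T@[p[0],p[1],1.]
    return (o+d*(z-o[2])/d[2])[:2]
E
python3 - <<'E'
from h import *
A=dict(barL=(131,182,100),barR=(247,75,100),post=(372,239,94),grip=(527,165,121),wR0=(285,48,78),wR1=(645,265,78),wL0=(80,236,78),wL1=(452,500,78),lidR=(466,180,70),lidL=(288,370,70),piv=(466,297,105))
B=dict(barL=(155,58,100),barR=(355,45,100),post=(295,243,94),grip=(499,258,121),wR0=(432,57,78),wR1=(562,455,78),wL0=(76,92,78),wL1=(121,500,78),lidR=(476,270,70),lidL=(118,305,70),piv=(320,325,105))
for k in A:
    u,v,z=A[k];p=ray("scene",(255+u/4-.4,145+v/4-.4),z)
    u,v,z=B[k];q=ray("side",(280+u/4.8-.4,175+v/4.8-.4),z);print(k,p.round(1),q.round(1),((p+q)/2).round(1))
E
```

```text
barL [681.3 -32.1] [676.9 -37.6] [679.1 -34.8]
barR [569.6 -69.8] [565.3 -68.8] [567.5 -69.3]
post [572.9  85.6] [574.4  88.1] [573.6  86.9]
grip [469.5 106.2] [468.8 106.1] [469.1 106.2]
wR0 [523.4 -93.7] [521.9 -91.7] [522.7 -92.7]
wR1 [430.6 187.3] [428.1 189.1] [429.4 188.2]
wL0 [724.  -27.1] [722.  -24.8] [723. -26.]
wL1 [631.1 251.8] [630.  252.8] [630.5 252.3]
lidR [481.4  66.6] [480.1  67.9] [480.8  67.3]
lidL [661.7 125.5] [661.8 126. ] [661.7 125.8]
piv [554.1 157.8] [551.4 151.7] [552.8 154.7]
```

The two views agree within a few mm. Case yaw is about 0.32, frame_edge is at (561,128), the pivot at (551,156), the lid is open about 33 mm, and the latch is at about -0.23. Next I move behind the bar with the gripper shut.

```bash
python3 -m pendant '[[0.457,0.530,0,0,0,0.045,-1],[0.457,0.530,0,0,0,0.045,-1],[0.457,0.530,0,0,0,0.045,-1],[0.457,0.530,0,0,0,0.045,-1],[0.457,0.530,0,0,0,0.045,-1],[0.457,0.530,0,0,0,0.045,-1],[0.457,0.530,0,0,0,0.045,-1],[0.457,0.530,0,0,0,0.045,-1]]'; python3 -c "
from cell import ctrl;print(ctrl.read_state()['qpos'].round(2))"
```

```text
clock: 0.9
eef_pos: [439.1, -320.7, 231.2]
tool_rot: [-3.141, 0.0, 0.321]
force: [0.8, -0.3, -0.5]
width: 0.1
[ 0.57  0.48  0.01  1.82 -0.01  0.85 -0.66]
```

```bash
python3 -m pendant '[[0.196,0.226,0,0,0,0,-1],[0.196,0.226,0,0,0,0,-1],[0.196,0.226,0,0,0,0,-1],[0.196,0.226,0,0,0,0,-1],[0.196,0.226,0,0,0,0,-1],[0.196,0.226,0,0,0,0,-1],[0.196,0.226,0,0,0,0,-1]]' && python3 -m pendant '[[0,0,-0.05,0,0,0,-1],[0,0,-0.1,0,0,0,-1],[0,0,-0.13,0,0,0,-1],[0,0,-0.146,0,0,0,-1],[0,0,-0.146,0,0,0,-1]]'
```

```text
clock: 1.6
eef_pos: [638.3, -86.6, 230.4]
tool_rot: [-3.137, -0.005, 0.332]
force: [-0.4, -0.4, -0.4]
width: 0.1
clock: 2.1
eef_pos: [632.5, -96.4, 83.0]
tool_rot: [-3.14, 0.004, 0.321]
force: [-0.3, -0.6, 0.5]
width: 0.0
```

```bash
python3 -m pendant '[[-0.003,0.0095,0,0,0,0,-1],[-0.0057,0.0171,0,0,0,0,-1],[-0.0057,0.0171,0,0,0,0,-1]]' ; python3 -m pendant '[[-0.003,0.0095,0,0,0,0,-1],[-0.006,0.019,0,0,0,0,-1],[-0.006,0.019,0,0,0,0,-1]]';python3 -m pendant '[[-0.003,0.0095,0,0,0,0,-1],[-0.0032,0.0095,0,0,0,0,-1]]'; python3 - <<'E'
from h import *
a=ctrl.get_image("side")[175:300,280:405];cv2.imwrite("pics/c.png",cv2.resize(a,None,fx=4.8,fy=4.8,interpolation=cv2.INTER_CUBIC))
E
```

```text
clock: 2.4
eef_pos: [629.3, -76.8, 87.2]
tool_rot: [-3.141, -0.003, 0.324]
force: [0.8, 1.1, -0.2]
width: 0.1
clock: 2.7
eef_pos: [623.3, -59.6, 86.5]
tool_rot: [3.14, -0.002, 0.322]
force: [1.1, -0.8, 1.0]
width: -0.1
clock: 2.9
eef_pos: [620.1, -51.0, 86.1]
tool_rot: [3.14, -0.002, 0.321]
force: [1.6, -1.6, 1.5]
width: 0.1
```

View pics/c.png

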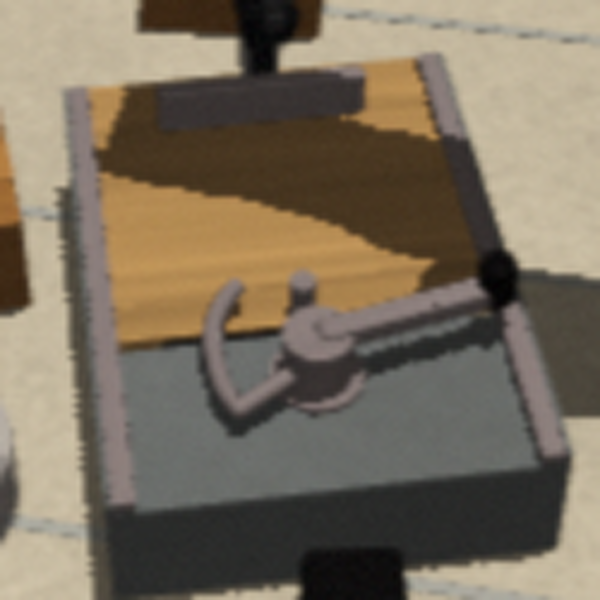

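The lid has slid almost to the deck. The post top is at (302,275), the lid edge at about (122,347), and the bar top runs (160,88)-(363,73).

```bash
python3 - <<'E'
from h import *
fe=np.array([560.7,128.]);ey=np.array([-.315,.949]);ex=np.array([.949,.315])
for k,u,v,z,o in(("post",302,275,94,8),("edge",122,347,70,0),("barL",160,88,100,160),("barR",363,73,100,160)):
    q=ray("side",(280+u/4.8-.4,175+v/4.8-.4),z)-fe;print(k,q@ex,q@ey+o)
for n,u,v in(("scene",408,300),("side",303,325)):print("cup",[(ray(n,(u,v),95)-fe)@e for e in(ex,ey)])
print(ctrl.read_state()['force'])
E
```

```text
post 0.3851002298163424 -11.124454411788527
edge 95.80365783099188 -4.6344584749515825
barL 57.95792182405568 -7.348386077436459
barR -57.778794581106325 -3.2972291226462858
cup [np.float64(116.3514276424145), np.float64(205.38111853174516)]
cup [np.float64(118.98620752683412), np.float64(221.0995149537739)]
[ 1.32326814 -1.81516812  2.39026909]
```

```bash
for i in 1 2; do python3 -m pendant '[[-0.0007,0.002,0,0,0,0,-1],[-0.0007,0.002,0,0,0,0,-1]]'|grep -E 'eef|force'; done; python3 -m pendant '[[-0.0007,0.002,0,0,0,0,-1],[-0.0007,0.002,0,0,0,0,-1],[-0.0007,0.002,0,0,0,0,-1]]'|grep -E 'eef|force'
```

```text
eef_pos: [619.9, -50.8, 85.8]
force: [3.0, -5.2, 2.9]
eef_pos: [619.6, -49.8, 85.8]
force: [4.8, -7.0, 2.2]
eef_pos: [619.2, -48.3, 85.9]
force: [5.0, -8.3, 0.8]
```

```bash
for i in 1 2; do python3 -m pendant '[[-0.0007,0.002,0,0,0,0,-1],[-0.0007,0.002,0,0,0,0,-1],[-0.0007,0.002,0,0,0,0,-1]]'|grep -E 'eef|force'; done
```

```text
eef_pos: [618.8, -46.8, 85.9]
force: [5.0, -7.9, 0.3]
eef_pos: [618.4, -45.5, 85.9]
force: [5.3, -9.4, 0.5]
```

```bash
for i in 1 2; do python3 -m pendant '[[-0.0007,0.002,0,0,0,0,-1],[-0.0007,0.002,0,0,0,0,-1],[-0.0007,0.002,0,0,0,0,-1]]'|grep -E 'eef|force'; done
```

```text
eef_pos: [618.1, -44.4, 86.0]
force: [6.2, -10.5, -0.7]
eef_pos: [618.0, -44.3, 86.2]
force: [7.1, -13.7, -0.9]
```

The seal is compressed and the lid is flush: it stopped rigidly at about 15 N. Now I ease off, retreat and check how far it springs back.

```bash
python3 -m pendant '[[0.001,-0.003,0,0,0,0,-1],[0.002,-0.006,0,0,0,0,-1],[0.003,-0.009,0,0,0,0,-1],[0.006,-0.018,0,0,0,0,-1],[0.01,-0.03,0,0,0,0,-1],[0.01,-0.03,0.04,0,0,0,-1],[0.01,-0.03,0.07,0,0,0,-1],[0.01,-0.03,0.07,0,0,0,-1]]'; python3 - <<'E'
from h import *
a=ctrl.get_image("side")[175:300,280:405];cv2.imwrite("pics/d.png",cv2.resize(a,None,fx=4.8,fy=4.8,interpolation=cv2.INTER_CUBIC))
print(ctrl.read_state()['eef_pos'],ctrl.read_state()['qpos'].round(2))
E
```

```text
clock: 5.65
eef_pos: [627.2, -67.9, 159.3]
tool_rot: [3.139, -0.007, 0.32]
force: [0.2, -0.4, -0.5]
width: 0.4
[625.68780371 -67.62003936 157.22712278] [ 0.06  0.68  0.01  1.65 -0.01  0.8  -1.18]
```

View pics/d.png

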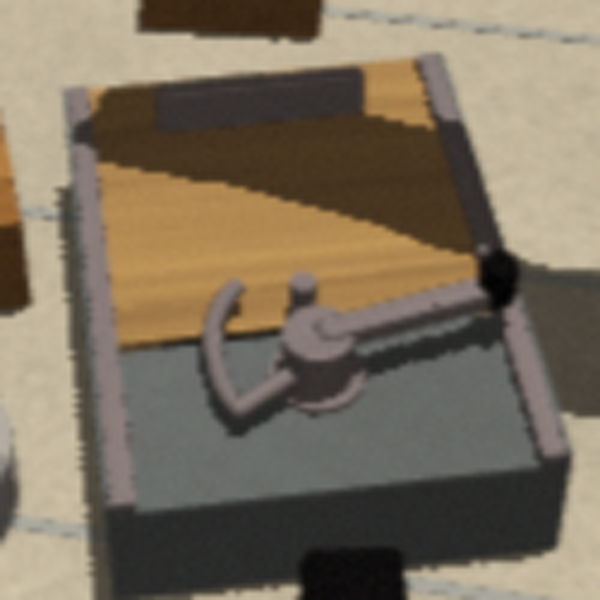

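The lid rests where the seal first touches it, about 7 mm out: the post top is again at (302,275) and the edge at (122,347). That is inside the hook's capture range, so I plan the lever arc.

```bash
cat > arc.py <<'E'
import numpy as np
fe=np.array([560.7,128.]);ey=np.array([-.315,.949]);ex=np.array([.949,.315]);pv=fe+30*ey
def P(th,off,r=82):
    return pv+r*(-np.cos(th)*ex+np.sin(th)*ey)-off*(np.sin(th)*ex+np.cos(th)*ey)
E
python3 - <<'E'
from arc import *
p0=P(-.23,32);print(p0)
for th in np.arange(-.2,1.75,.15):print(round(th,2),P(th,18).round(1),((P(th,18)-p0)/1000).round(4),'dyaw',round(-th-.23,2))
E
```

```text
[498.1076666   86.30915444]
-0.2 [489.1 100.1] [-0.009   0.0138] dyaw -0.03
-0.05 [481.3 110. ] [-0.0168  0.0237] dyaw -0.18
0.1 [475.2 121. ] [-0.0229  0.0347] dyaw -0.33
0.25 [470.7 132.7] [-0.0274  0.0464] dyaw -0.48
0.4 [468.1 145. ] [-0.03    0.0587] dyaw -0.63
0.55 [467.3 157.6] [-0.0308  0.0713] dyaw -0.78
0.7 [468.4 170.1] [-0.0297  0.0838] dyaw -0.93
0.85 [471.4 182.4] [-0.0267  0.096 ] dyaw -1.08
1.0 [476.2 194. ] [-0.0219  0.1077] dyaw -1.23
1.15 [482.6 204.8] [-0.0155  0.1185] dyaw -1.38
1.3 [490.6 214.5] [-0.0075  0.1282] dyaw -1.53
1.45 [500.  222.9] [0.0018 0.1366] dyaw -1.68
1.6 [510.5 229.8] [0.0124 0.1435] dyaw -1.83
```

```bash
python3 -m pendant '[[-0.02,0.02,0.01,0,0,0.14,-1],[-0.04,0.05,0.01,0,0,0.28,-1],[-0.06,0.08,0.01,0,0,0.42,-1],[-0.09,0.11,0.01,0,0,0.56,-1],[-0.11,0.13,0.01,0,0,0.7,-1],[-0.128,0.154,0.01,0,0,0.84,-1],[-0.128,0.154,0.01,0,0,0.98,-1],[-0.128,0.154,0.01,0,0,1.12,-1]]'; python3 -m pendant '[[0,0,0,0,0,0.14,-1],[0,0,0,0,0,0.28,-1],[0,0,0,0,0,0.42,-1],[0,0,0,0,0,0.56,-1],[0,0,0,0,0,0.68,-1],[0,0,0,0,0,0.68,-1]]';python3 -c "
from cell import ctrl;print(ctrl.read_state()['qpos'].round(2))"
```

```text
clock: 6.5
eef_pos: [494.8, 87.8, 164.4]
tool_rot: [-3.139, 0.0, 1.449]
force: [0.1, -0.3, -0.5]
width: 0.0
clock: 7.1
eef_pos: [495.5, 86.5, 164.2]
tool_rot: [-3.139, -0.002, 2.121]
force: [-0.2, 0.2, -0.4]
width: -0.0
[ 0.11  0.56 -0.5   1.98  0.4   0.7  -0.09]
```

```bash
python3 -m pendant '[[0.0025,0,-0.04,0,0,0,-1],[0.0025,0,-0.07,0,0,0,-1],[0.0025,0,-0.076,0,0,0,-1],[0.0025,0,-0.076,0,0,0,-1]]'; python3 -m pendant '[[-0.009,0.014,0,0,0,-0.03,-1],[-0.013,0.019,0,0,0,-0.1,-1],[-0.017,0.024,0,0,0,-0.18,-1],[-0.02,0.029,0,0,0,-0.25,-1],[-0.023,0.035,0,0,0,-0.33,-1],[-0.023,0.035,0,0,0,-0.33,-1]]'
```

```text
clock: 7.5
eef_pos: [497.9, 87.0, 88.4]
tool_rot: [-3.139, -0.001, 2.12]
force: [0.1, 0.2, 0.1]
width: -0.5
clock: 8.1
eef_pos: [476.8, 123.0, 90.8]
tool_rot: [3.139, -0.0, 1.791]
force: [-0.3, 0.1, -0.2]
width: 0.1
```

```bash
python3 - <<'E'
from h import *
a=ctrl.get_image("side")[175:300,280:405];cv2.imwrite("pics/e.png",cv2.resize(a,None,fx=4.8,fy=4.8,interpolation=cv2.INTER_CUBIC))
s=ctrl.read_state();print(s['eef_pos'],s['force'])
E
```

```text
[476.71196499 122.7416664   90.61018748] [-0.14606688 -0.16918059  0.35324581]
```

View pics/e.png

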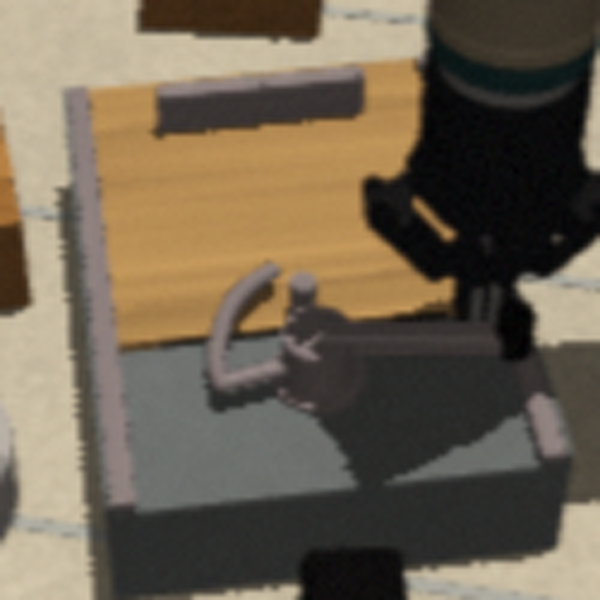

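The fingers are on the lever and it has turned to about 0.1. The hook tip at (272,268) is about to pass behind the post at (302,280), and the lid is still forward. I'll continue.

```bash
python3 -m pendant '[[-0.0025,0.006,-0.001,0,0,-0.08,-1],[-0.0045,0.012,-0.002,0,0,-0.15,-1],[-0.006,0.018,-0.003,0,0,-0.23,-1],[-0.007,0.024,-0.003,0,0,-0.3,-1],[-0.008,0.030,-0.003,0,0,-0.38,-1],[-0.008,0.0365,-0.003,0,0,-0.45,-1],[-0.008,0.043,-0.003,0,0,-0.52,-1],[-0.007,0.049,-0.003,0,0,-0.6,-1]]'
```

```text
clock: 8.95
eef_pos: [470.3, 170.5, 87.1]
tool_rot: [3.14, -0.001, 1.188]
force: [2.3, -2.5, 0.2]
width: 0.2
```

```bash
python3 -m pendant '[[0.001,0.006,0,0,0,-0.08,-1],[0.003,0.012,0,0,0,-0.15,-1],[0.005,0.018,0,0,0,-0.23,-1],[0.0078,0.024,0,0,0,-0.3,-1],[0.011,0.0295,0,0,0,-0.38,-1],[0.014,0.0347,0,0,0,-0.45,-1],[0.018,0.04,0,0,0,-0.52,-1],[0.022,0.0445,0,0,0,-0.6,-1]]'
```

```text
clock: 9.75
eef_pos: [487.2, 209.4, 86.5]
tool_rot: [3.14, 0.013, 0.586]
force: [-9.5, -14.8, 13.5]
width: 0.1
```

```bash
python3 -m pendant '[[0.001,0.001,0.004,0,0,0,-1],[0.002,0.001,0.005,0,0,0,-1],[0.002,0.001,0.005,0,0,0,-1]]';  python3 - <<'E'
from h import *
a=ctrl.get_image("side")[175:300,280:405];cv2.imwrite("pics/f.png",cv2.resize(a,None,fx=4.8,fy=4.8,interpolation=cv2.INTER_CUBIC))
E
```

```text
clock: 10.05
eef_pos: [489.6, 211.1, 90.2]
tool_rot: [3.14, 0.011, 0.589]
force: [-2.5, -9.5, -4.6]
width: 0.1
```

View pics/f.png

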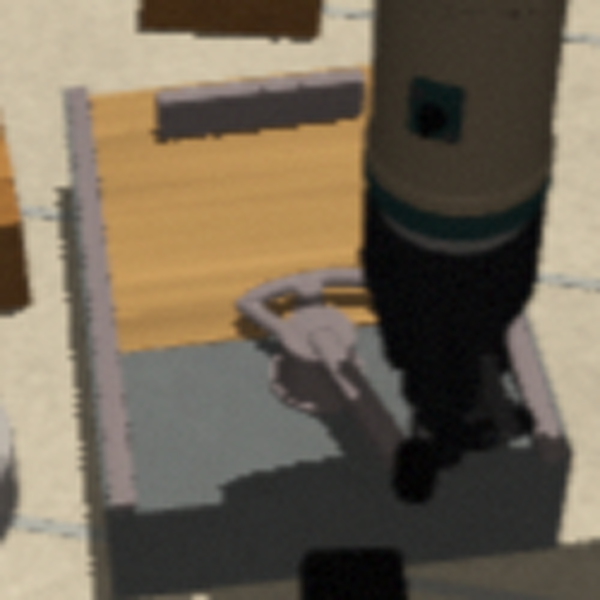

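The hook has the post and the lever is at about 1.2. I'll finish the turn to the stop.

```bash
python3 -m pendant '[[0.004,0.002,0,0,0,-0.07,-1],[0.008,0.003,0,0,0,-0.15,-1],[0.013,0.006,0,0,0,-0.22,-1],[0.018,0.009,0,0,0,-0.3,-1],[0.018,0.009,0,0,0,-0.3,-1]]';python3 -m pendant '[[0.004,0.002,0,0,0,-0.05,-1],[0.007,0.003,0,0,0,-0.1,-1],[0.007,0.003,0,0,0,-0.1,-1]]'
```

```text
clock: 10.6
eef_pos: [507.4, 225.5, 90.7]
tool_rot: [-3.14, 0.007, 0.292]
force: [-3.2, -0.6, -2.6]
width: -0.0
clock: 10.9
eef_pos: [512.3, 228.7, 90.7]
tool_rot: [-3.14, 0.011, 0.193]
force: [-10.3, -0.1, 2.6]
width: 0.1
```

```bash
python3 -m pendant '[[0.003,0.001,0,0,0,0,-1],[0.003,0.001,0,0,0,0,-1]]';python3 -m pendant '[[-0.008,-0.003,0,0,0,0,-1],[-0.03,-0.01,0,0,0,0,-1],[-0.03,-0.01,0.04,0,0,0,-1],[-0.03,-0.01,0.08,0,0,0,-1],[-0.03,-0.05,0.12,0,0,0,-1],[-0.03,-0.1,0.15,0,0,0,-1],[-0.03,-0.15,0.17,0,0,0,-1],[-0.03,-0.15,0.17,0,0,0,-1]]'; python3 -m pendant '[[-0.02,-0.05,0.03,0,0,0,-1],[-0.02,-0.1,0.03,0,0,0,-1],[-0.02,-0.15,0.03,0,0,0,-1],[-0.02,-0.2,0.03,0,0,0,-1],[-0.02,-0.2,0.03,0,0,0,-1]]'; python3 - <<'E'
from h import *
a=ctrl.get_image("side")[175:300,280:405];cv2.imwrite("pics/g.png",cv2.resize(a,None,fx=4.8,fy=4.8,interpolation=cv2.INTER_CUBIC))
cv2.imwrite("pics/s2.png",ctrl.get_image("scene"))
E
```

```text
clock: 11.1
eef_pos: [512.3, 228.7, 90.6]
tool_rot: [-3.141, 0.017, 0.194]
force: [-15.1, -2.1, 7.5]
width: -0.2
clock: 11.9
eef_pos: [492.6, 74.4, 264.7]
tool_rot: [3.14, -0.006, 0.186]
force: [1.0, 0.3, 1.0]
width: -0.1
clock: 12.4
eef_pos: [470.6, -127.7, 292.7]
tool_rot: [3.137, -0.003, 0.183]
force: [-0.7, 0.1, -0.1]
width: 0.2
```

View pics/g.png

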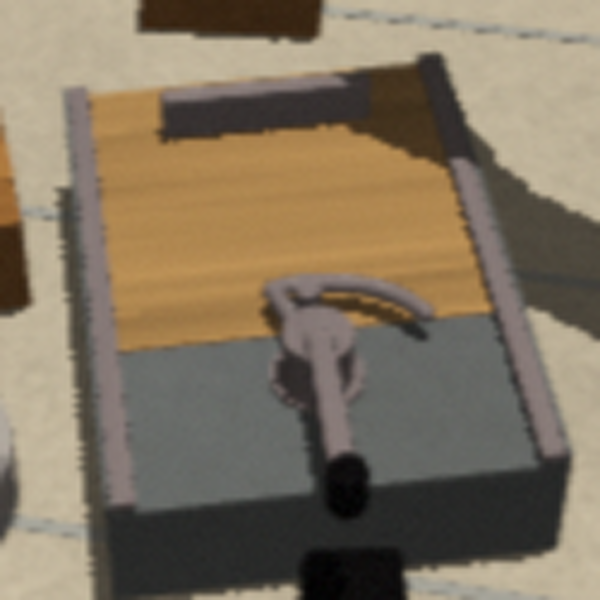

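View pics/s2.png

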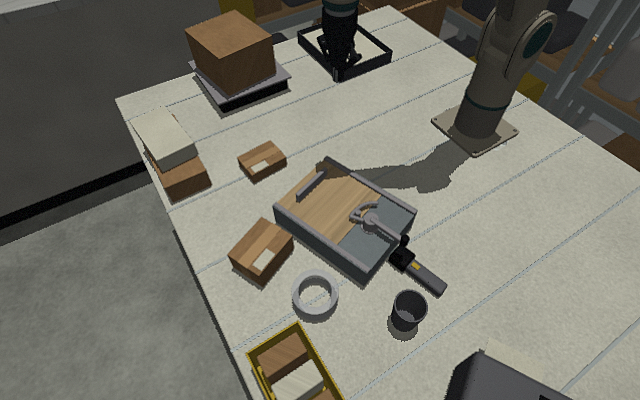

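The lever points along the case and the lid meets the deck with no visible gap. The grip top is at (347,465), the lid seam runs (120,352)-(492,317), and nothing else has moved. A numeric check comes before hand-in.

```bash
python3 - <<'E'
from h import *
from arc import fe,ex,ey,pv
f=lambda u,v,z:ray("side",(280+u/4.8-.4,175+v/4.8-.4),z)
g=f(347,465,121)-pv;print("latch",np.arctan2(g@ey,-(g@ex)),np.hypot(*g))
for u,v,z,o in((120,352,70,0),(492,317,70,0),(163,94,100,160),(368,79,100,160)):print((f(u,v,z)-fe)@ey+o)
a=cv2.imread("pics/scene0.png");b=cv2.imread("pics/s2.png")
for n,(x,y,w,h) in dict(carton=(225,215,72,72),flat=(235,138,55,45),tape=(288,265,55,60),scan=(410,255,40,45),cup=(385,285,48,60)).items():
    r=cv2.phaseCorrelate(*[cv2.cvtColor(i[y:y+h,x:x+w],6).astype(np.float32) for i in(a,b)]);print(n,np.round(r[0],2))
ctrl.finish_job()
E
```

```text
latch 1.6041838976700764 93.61344981010926
-1.4313493592909126
2.0987028433950314
-2.0215553017245895
2.21181275664577
carton [ 0.08 -0.02]
flat [0.1 0.5]
tape [-0.02  0.03]
scan [-0.02  0.56]
cup [ 0.01 -0.03]
the job is handed in; nothing more can be done
```

The case is closed and the job is handed in, at about 12.5 s of the 48 s allowed. I pushed the lid bar with the shut fingers until the lid stopped flush against the deck at about 15 N, with the latch still open. After I let go, the seal pushed the lid back to about 7 mm out. I then swung the lever clockwise with the fingers until it stopped, and moved the arm clear.

**Last checks, from the side camera:**
- **Latch:** it measured about 1.60 rad, at its stop.
- **Lid edge:** four points averaged about 0 mm from the deck's edge. They ranged from -2.0 to +2.2 mm, which is within the calibration error.
- **Other things:** the two cartons beside and beyond the case, the tape, scanner and cup shifted by less than 1 pixel in the images. I did not check the two parcels under the lid.
- **Robot:** it was well away from everything, with no force on the tool.

**One odd reading:** partway through the swing, at about 1.2 rad, the tool read about 22 N, with 13.5 N of that upward. I think the fingers were rubbing on the lever's grip. Raising the tool a few mm brought the force down to about 11 N, and no check failed.

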